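# Settle the egg cup on its stand

### The arm

A 7-joint arm with a two-finger parallel gripper is mounted at the origin on a cart in front of the work surface, level with it; the furniture and walls round the work are solid. World frame = base frame: x ahead of the robot, y to its left, z up, the work surface at z = 0. Lengths are in mm, angles in rad, forces in N, time in s.
With the tool pointing down it reaches from about 400 to 875 mm from the base axis. Payload 4.4 kg.
Tool frame: the origin (TCP) lies midway between the tips of the shut fingers; the grasp point (between the pads) lies ctrl.tcp_to_grasp behind it (ctrl.tcp_to_grasp is the distance from the TCP to the grasp point, in mm); z points along the fingers, y is the line along which they close (so a half turn about z gives the same grasp; the last joint's range is limited). The gripper opens to 85 mm and grips with 20 to 120 N. Pads are 22 mm wide; open, the fingers measure 114 mm over their backs; the gripper's body (76 mm by 85 mm) begins 54 mm behind the grasp point. The pads swing forward as they close: fully open they stand 13 mm farther back than shut.
Start: joints at [1.127, 0.628, 0.038, 1.517, -0.027, 0.996, -0.02], TCP at [239.798, -604.165, 231.313] pointing down, gripper open.
Joint ranges: [-3.06, 3.06], [-0.37, 2.12], [-1.25, 1.32], [0.18, 2.47], [-1.1, 4.24], [0.23, 1.98], [-2.94, 2.94]. Speed limits (rad/s): [2.57, 2.57, 3.14, 3.14, 3.14, 3.14, 3.14].

### API

Orientations are given as [roll, pitch, yaw] about the fixed x, y, z axes, in that order (R = Rz(yaw) Ry(pitch) Rx(roll)).
In Python, from cell import ctrl, get_image, get_calibration, workorder, boxes_of, place_of gives the robot as it stands.
- The arm moves only by the tool play_rows, never from a script. Its argument "series" is a list that holds one entry, the list of rows, each a list of 7 numbers: the shift along the world's x, y, z in cm, then the turn, a rotation vector about the world's x, y, z in degrees, then the closure, from 0 (fully open) to 1 (shut). A call has 1 to 20 rows; each row shifts and turns the commanded pose from where the row before left it; what a row does not reach is not made up. A row lasts 1/8 s, in which the tool goes at most 62.5 mm and 10.7 degrees, less where a joint would pass 70% of its speed; a pose out of reach is approached as far as the arm can. A call with a gripper value outside its range is refused whole. The fingers move at their own pace and stop on an object; the grip force is fixed at half the most. Time passes only in rows, so rows that do not move let the fingers close. It gives the time, the measured TCP pose, the force, the opening and the grip force at its end, in the units of the state.
- ctrl.read_state(): the state, without advancing time (a new reading comes with each control period).
- get_image(name): name is "scene" or "top" or "wrist"; returns (picture, depth): 384x512x3 uint8, red, green, blue; 384x512 float32, mm along the optical axis (not along the pixel's ray), 0 where there is no reading.
- get_calibration(name): a dict with "K" (3x3 intrinsics, pixels), "R" (3x3) and "t" (3): a world point X has camera coordinates R X + t; the wrist camera has in their place "mount" (4x4, takes a point from camera to tool coordinates, whose origin is the TCP and whose axes are the flange's). Camera axes: x right, y down, z forward; pixel columns grow to the right and rows downward; lengths in mm; the calibration is good to about 2 mm. A picture is of the moment at which its call begins: read the wrist's pose just before it. get_calibration takes no time and is no camera call.
- workorder.finish_job(): hands the job in; it is judged then, once.
Trained networks look in the newest picture that a camera, given by its name, has taken for a name from the list of things; names that differ only in an ending like _2 or _b are one class to them, and where a whole thing is asked for, a point or a joint stands for the part that bears it (a point fixed in the world has none). Each returns a list of dicts, best first, with "p" (0 to 1); they miss things now and then, are a little off and sometimes report something else, mostly with a low value. They report only what shows in the picture. A call takes as long as a camera call. They do not tell look-alikes from the thing itself.
- boxes_of(target, camera): "pixel" ([column, row] in pixels, amid what is visible of it).
- place_of(target, camera): "pixel" ([column, row] in pixels: a listed point, or the origin of a listed thing).
The state is a dict: "clock": time; "qpos": joint angles; "qd": joint speeds; "tau": joint torques, N m; "eef_pos": TCP position; "tool_rot": TCP orientation; "force": force on the tool from outside, world axes, zero at the start; "torque": the same for the moment, N m; "width": finger opening in mm; "gripper_force": force on a finger pad.
Only numpy, scipy, OpenCV 4.12 (cv2) and the standard library are available. Lean on these libraries where they do the work, as an engineer would, in place of code of your own. Each camera call takes 0.05 s, during which the arm holds its last target. There are 200 camera calls.

### The job

Breakfast is about to be carried out, but one of the two egg cups has been put down off-centre: its foot is up on the shoulder of the little wooden stand, half over the round well that should hold it, and it will rock and slide off. Do not pinch or lift anything: with light taps or slow nudges of a fingertip against the foot of that cup, push it across until its foot drops into the well and it stands level there, with the egg still in it. Leave its stand where it is, and do not disturb the other egg cup or anything else.

Things in the scene. Friction and masses are not known exactly. Their poses are not given: they have to be found in the camera images.
- stand_a: Stand of the off-centre cup: loose round disc of plain wood, 120 mm across, 18 mm thick, 0.25 kg, flat on the worktop. Its top has a central round well, 59 mm across and 4 mm deep (floor 14 mm above the worktop), upright walls; around it a flat shoulder 18 mm above the worktop. Origin: centre of its underside, z up. Slides if pushed with about 2 N.
- cup_a: The off-centre egg cup: loose white stoneware, 40 mm high, 0.12 kg. Foot: disc 52 mm across, 12 mm high, the widest part; rim 47 mm. Origin: centre of the foot's underside, z along its axis. Starts on the shoulder, 17 to 23 mm off the well's middle, any direction. Slides at about 1 N; dips up to 12 degrees going in; then level in the well with 3.5 mm play all round, foot 8 mm above the shoulder.
- egg_a_center (a point): Egg standing loose in cup_a, 43 mm wide, 54 mm tall, 55 g; this point is on its axis at its widest height, about 5 mm above the rim of the cup. The top of the egg is about 77 mm above the underside of the cup.
- stand_b: The other stand, the same as stand_a; its cup stands properly in the well. Leave alone.
- cup_b_mid (a point): The other egg cup with its egg, the same size as the first, already standing level in the well of stand_b; the point is on its axis half-way up, 20 mm above the underside of its foot. Leave alone.
- salt: Glass salt shaker with a grey cap, 44 mm wide, 90 mm tall, standing behind the stands; origin: centre of its underside. Leave alone.
- honey: Honey jar with a red lid, 65 mm wide, 100 mm tall, standing behind the stands; origin: centre of its underside. Leave alone.
- mug: White dotted mug, 82 mm wide and 117 mm with its handle, 91 mm tall, standing behind the stands; origin: middle of its underside. Leave alone.
Things that resemble listed ones, but are neither listed nor needed, are in the scene too. Leave any blue or orange look-alike of the cup_a alone.

How it is judged:
By the outcome, as a careful person would: the job done as asked, in the order asked, and still so for the second after the job is handed in, with the robot touching nothing.
It also fails if it takes over 42 s, if anything falls off the work surface, if the arm or the gripper's body presses on something with over 40 N, if the wrist force passes 120 N, or if a joint passes its speed limit or range.

## Working session

There is one attempt and no reset: what is moved stays moved. The work goes in short steps, Python scripts to look and compute and a tool call to move; the robot and the scene stay as the last step left them, time stands still between calls to the robot, and variables do not carry over. Pictures are saved under pics/ and viewed, at most 10 in all, crops included, and the job is handed in when it is done.

Besides the shell and the picture viewer there is one more tool, called after ">>>" as name([rows], argument=value, ...), one row to a line, values as JSON. play_rows: Moves the arm, as the interface text tells. Its arguments: {"type":"object","properties":{"series":{"type":"array"}},"required":["series"]}

```bash
mkdir -p pics; cat > h.py <<'E'
import numpy as np,cv2
from cell import ctrl,get_image,get_calibration,workorder,boxes_of,place_of
def ray(cam,px,z):
    c=get_calibration(cam);K,R,t=map(np.array,(c["K"],c["R"],c["t"]))
    o=-R.T@t;d=R.T@np.linalg.inv(K)@np.array([px[0],px[1],1.])
    return o+d*(z-o[2])/d[2]
def cloud(cam,dep):
    c=get_calibration(cam);K,R,t=map(np.array,(c["K"],c["R"],c["t"]))
    v,u=np.indices(dep.shape);P=np.stack([u*dep,v*dep,dep],-1)@np.linalg.inv(K).T
    return (P-t)@R
def save(n,im): cv2.imwrite("pics/"+n,im[...,::-1])
E
python3 - <<'E'
from h import *
np.set_printoptions(precision=1,suppress=True)
for cam in("scene","top"):
    im,d=get_image(cam);save(cam+"0.png",im);np.save(cam+"_d.npy",d);P=cloud(cam,d)
    for n in("stand_a","cup_a","egg_a_center","cup_b_mid","salt","honey","mug"):
        for r in place_of(n,cam)[:5]:
            u,v=map(int,map(round,r["pixel"]));z={"stand_a":0,"cup_a":18,"egg_a_center":63,"cup_b_mid":34}.get(n,0)
            print(cam,n,round(r["p"],2),np.array(r["pixel"]),ray(cam,r["pixel"],z)[:2],P[min(v,383),min(u,511)])
s=ctrl.read_state();print(s,ctrl.tcp_to_grasp)
E
```

```text
scene stand_a 0.65 [276.2 218. ] [ 532.8 -187. ] [ 512.6 -159.4   17.5]
scene stand_a 0.59 [237.8 262.3] [467.   40.4] [447.7  61.1  18.6]
scene cup_a 0.77 [268.6 211.2] [ 551.  -177.4] [ 531.2 -153.9   33.8]
scene cup_a 0.61 [261.4 189.3] [ 655.4 -276.1] [ 659.1 -278.8   17. ]
scene cup_a 0.59 [327.2 236.6] [ 358.6 -159.1] [ 365.5 -169.9    9.7]
scene cup_a 0.49 [293.2 186.3] [ 596.8 -351.9] [ 605.3 -362.9   12.9]
scene egg_a_center 0.75 [273.3 197. ] [ 536.8 -178.4] [ 525.9 -163.    71.7]
scene cup_b_mid 0.8 [241.1 249.7] [459.5  36.9] [453.7  43.8  38.6]
scene salt 0.9 [143.9 244.2] [694.6 123.3] [692.2 124.6   2. ]
scene honey 0.74 [221.7 201. ] [ 716.6 -172.7] [ 682.9 -139.    22.4]
scene mug 0.6 [186.9 220.4] [705.5 -27.6] [673.6   0.1  22.8]
top stand_a 0.86 [191.9 249.4] [471.9  30.8] [464.7  16.6  89.9]
top stand_a 0.58 [278.8 215.3] [ 534.9 -193.1] [ 522.  -185.9   85.7]
top cup_a 0.91 [283.5 278. ] [ 380.7 -184.8] [ 380.6 -185.7   22.1]
top cup_a 0.76 [349.5 175.4] [ 615.8 -382.5] [ 616.6 -383.8   18.4]
top cup_a 0.61 [314.6 164.2] [ 654.3 -298.3] [ 654.5 -299.2   18.7]
to
[... 235 characters left out ...]
 251.5] [463.9  25.1] [458.4  17.6  85.9]
top salt 0.74 [153.9 163. ] [705.2 115.2] [691.7 105.3  39.1]
top salt 0.15 [194.6 251.4] [466.4  24.5] [460.5  11.7  79.7]
top mug 0.83 [210.9 153.2] [717.1 -34.8] [714.8 -35.8   7.7]
top mug 0.37 [275.6 216.7] [ 532.2 -184.6] [ 518.7 -178.9   81.7]
{'clock': 0.8, 'qpos': array([ 1.1,  0.6,  0. ,  1.5, -0. ,  1. , -0. ]), 'qd': array([ 0., -0., -0., -0., -0.,  0., -0.]), 'tau': array([ -0. , -56.3,   1.2, -19.4,   0. ,   0. ,   0. ]), 'eef_pos': array([ 239.8, -604.2,  231.3]), 'tool_rot': array([ 3.1, -0. ,  0.4]), 'force': array([-0.2, -0.6, -0.2]), 'torque': array([0., 0., 0.]), 'gripper_force': 0.0, 'width': 85.23865491984346} 18.700000000000003
```

```bash
cd pics; python3 -c "
import cv2,numpy as np
cv2.imwrite('both.png',cv2.resize(np.vstack([cv2.imread('scene0.png'),cv2.imread('top0.png')]),(400,600)))"
```

```text
(no output)
```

View pics/top0.png

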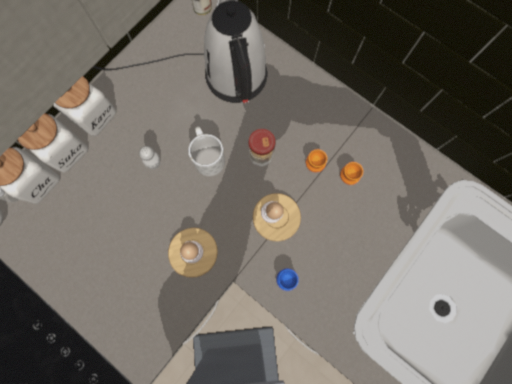

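View pics/scene0.png

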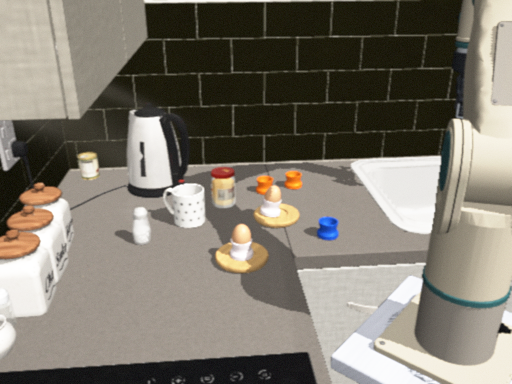

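Top view: the candidates are the white cup on the stand at (273,212), sitting off-centre, the other white cup at (190,252), centred, orange look-alikes at (316,160) and (351,173), and a blue one at (288,280). Cup_a is the white one at (273,212), on the stand at (278,217). I'll check it in a close crop and fit the stand.

```bash
python3 - <<'E'
from h import *
np.set_printoptions(precision=3,suppress=True)
im=cv2.imread("pics/top0.png");cv2.imwrite("pics/crop1.png",cv2.resize(im[180:255,235:335],None,fx=7,fy=7,interpolation=cv2.INTER_CUBIC))
d=np.load("top_d.npy");P=cloud("top",d)
hsv=cv2.cvtColor(im,cv2.COLOR_BGR2HSV)
m=(hsv[...,0]<28)&(hsv[...,1]>60)&(np.hypot(P[...,0]-535,P[...,1]+190)<75)&(abs(P[...,2]-18)<8)
v,u=np.nonzero(m);W=np.array([ray("top",(a,b),18) for a,b in zip(u,v)])[:,:2].astype(np.float32)
print("stand",len(W),cv2.minEnclosingCircle(W),np.median(P[m][:,2]))
print(get_calibration("wrist"))
c=get_calibration("top");print(-np.array(c["R"]).T@c["t"])
s=ctrl.read_state();print(s["tool_rot"],s["eef_pos"])
E
```

```text
stand 1405 ((530.193359375, -184.97943115234375), 59.71794509887695) 18.584112530137876
{'K': array([[303.052,   0.   , 255.257],
       [  0.   , 303.052, 190.129],
       [  0.   ,   0.   ,   1.   ]]), 'mount': array([[   0.002,   -0.947,   -0.322,   81.964],
       [   1.   ,    0.002,    0.   ,   -0.038],
       [   0.   ,   -0.322,    0.947, -142.155],
       [   0.   ,    0.   ,    0.   ,    1.   ]])}
[ 389.813 -110.912  914.316]
[ 3.142 -0.     0.378] [ 239.805 -604.157  231.319]
```

View pics/crop1.png

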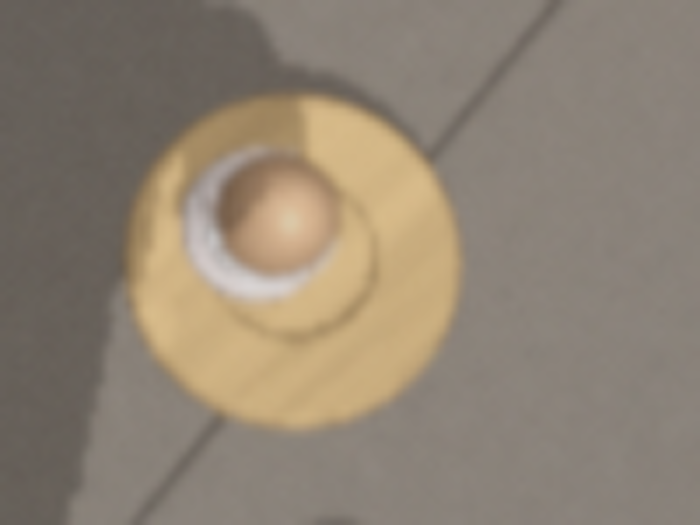

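The crop shows the white foot centred near crop (258,222) and the stand near (294,262). In the world the offset is about (+12.5,+14) mm, or 19 mm, which fits the 17–23 mm given. I'll push from the far left side toward −x−y, with shut fingers and the tool's x axis along the 48° line. First I'll hover there.

>>> play_rows([
  [[2.5, 3.5, 0, 0, 0, 2, 1], [2.5, 3.5, 0, 0, 0, 2, 1], [2.5, 3.5, 0, 0, 0, 2, 1], [2.5, 3.5, 0, 0, 0, 2, 1], [2.5, 3.5, 0, 0, 0, 2, 1], [2.5, 3.5, 0, 0, 0, 2, 1], [2.5, 3.5, 0, 0, 0, 2, 1], [2.5, 3.5, -0.5, 0, 0, 2, 1], [2.5, 3.5, -0.5, 0, 0, 2, 1], [2.5, 3.5, -0.5, 0, 0, 2, 1], [2.5, 3.5, -0.5, 0, 0, 2, 1], [2.5, 3.5, -0.5, 0, 0, 2, 1], [2.5, 3.5, -0.5, 0, 0, 2.5, 1], [0, 0, 0, 0, 0, 0, 1], [0, 0, 0, 0, 0, 0, 1]],
])

```text
clock: 2.68
eef_pos: [564.4, -149.8, 201.2]
tool_rot: [3.142, 0.001, 0.84]
force: [-0.9, -0.2, -0.4]
width: -0.1
gripper_force: 0.0
```

```bash
cat >> h.py <<'E'
def wcal():
    s=ctrl.read_state();from scipy.spatial.transform import Rotation as Ro
    T=np.eye(4);T[:3,:3]=Ro.from_euler("xyz",s["tool_rot"]).as_matrix();T[:3,3]=s["eef_pos"]
    c=get_calibration("wrist");return np.array(c["K"]),T@np.array(c["mount"])
def wray(K,T,px,z):
    px=np.atleast_2d(px);d=(np.c_[px,np.ones(len(px))]@np.linalg.inv(K).T)@T[:3,:3].T
    return T[:3,3]+d*((z-T[2,3])/d[:,2])[:,None]
E
python3 - <<'E'
from h import *
np.set_printoptions(precision=1,suppress=True)
K,T=wcal();im,d=get_image("wrist");save("w1.png",im);np.savez("w1.npz",K=K,T=T,im=im,d=d)
for n in("stand_a","cup_a","egg_a_center"):
    for r in place_of(n,"wrist")[:2]: print(n,r["p"],r["pixel"],wray(K,T,r["pixel"],{"stand_a":0,"cup_a":18}.get(n,63)))
s=ctrl.read_state();print(s["clock"],s["eef_pos"],s["tool_rot"],s["width"],s["force"])
E
```

```text
cup_a 0.96 [411.4, 268.1] [[ 621.5 -376.5   18. ]]
cup_a 0.93 [252.4, 191.5] [[ 541.5 -170.    18. ]]
egg_a_center 0.91 [254.1, 213.7] [[ 537.7 -177.4   63. ]]
2.875 [ 564.2 -150.6  201.5] [3.1 0.  0.8] 0.13848783857198657 [-0.7 -0.3  0.3]
```

View pics/w1.png

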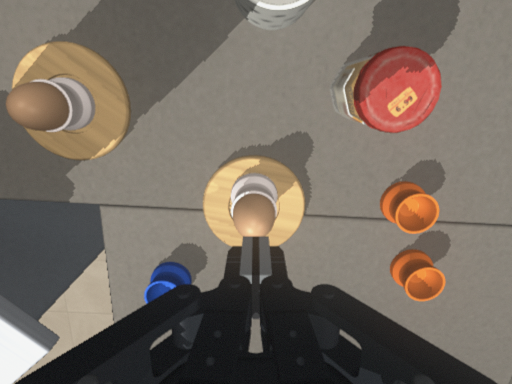

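The wrist view shows cup_a's foot near (254,188), its egg at (254,214), and the stand around (254,203), with the shut fingertips below at (256,240). Next I'll fit the stand and foot edges.

```bash
python3 - <<'E'
from h import *
from scipy.optimize import least_squares
np.set_printoptions(precision=1,suppress=True)
f=np.load("w1.npz");K,T,im=f["K"],f["T"],f["im"]
hsv=cv2.cvtColor(im,cv2.COLOR_RGB2HSV)
m=((hsv[...,0]<28)&(hsv[...,1]>80)&(hsv[...,2]>90)).astype(np.uint8);m[:140]=0;m[260:]=0;m[:,:190]=0;m[:,320:]=0
m2=((hsv[...,1]<45)&(hsv[...,2]>105)).astype(np.uint8);m2[:165]=0;m2[215:]=0;m2[:,:222]=0;m2[:,290:]=0
def fit(pts,z,r):
    W=wray(K,T,pts,z)[:,:2];q=least_squares(lambda p:np.hypot(*(W-p).T)-r,W.mean(0),loss="soft_l1");return q.x,np.abs(q.fun).mean()
# outer stand: first/last wood pixel per row/col above fingers
p=[]
for v in range(150,232):
    u=np.nonzero(m[v])[0]
    if len(u)>10:p+=[(u[0]-.5,v),(u[-1]+.5,v)]
for u in range(215,295):
    v=np.nonzero(m[:,u])[0]
    if len(v):p.append((u,v[0]-.5))
print("stand",fit(p,18,60))
p=[]
for u in range(235,275):
    v=np.nonzero(m2[:,u])[0]
    if len(v):p.append((u,v[0]-.5))
for v in range(178,192):
    u=np.nonzero(m2[v])[0]
    if len(u)>5:p+=[(u[0]-.5,v),(u[-1]+.5,v)]
print(p)
for z in(18,30):print("foot",z,fit(p,z,26))
vis=cv2.resize(im[145:255,190:320],None,fx=6,fy=6,interpolation=cv2.INTER_CUBIC)
for u,v in p:cv2.circle(vis,(int((u-190+.5)*6),int((v-145+.5)*6)),2,(255,0,0),-1)
vis=vis[:600];save("w1c.png",vis)
E
```

```text
stand (array([ 530.3, -184.3]), np.float64(0.6376453611815444))
[(235, np.float64(181.5)), (236, np.float64(180.5)), (237, np.float64(179.5)), (238, np.float64(178.5)), (239, np.float64(178.5)), (240, np.float64(177.5)), (241, np.float64(176.5)), (242, np.float64(176.5)), (243, np.float64(175.5)), (244, np.float64(175.5)), (245, np.float64(174.5)), (246, np.float64(174.5)), (247, np.float64(174.5)), (248, np.float64(173.5)), (249, np.float64(173.5)), (250, np.float64(173.5)), (251, np.float64(173.5)), (252, np.float64(173.5)), (253, np.float64(173.5)), (254, np.float64(172.5)), (255, np.float64(172.5)), (256, np.float64(173.5)), (257, np.float64(173.5)), (258, np.float64(173.5)), (259, np.float64(173.5)), (260, np.float64(173.5)), (261, np.float64(174.5)), (262, np.float64(174.5)), (263, np.float64(174.5)), (264, np.float64(175.5)), (265, np.float64(175.5)), (266, np.float64(176.5)), (267, np.float64(176.5)), (268, np.float64(177.5)), (269, np.float64(178.5)), (270, np.float64(179.5)), (271, np.float64(180.5)), (272, np.float64(181.5)), (273, np.float64(182.5)), (274, np.float64(184.
[... 164 characters left out ...]
.float64(235.5), 181), (np.float64(271.5), 181), (np.float64(234.5), 182), (np.float64(272.5), 182), (np.float64(234.5), 183), (np.float64(273.5), 183), (np.float64(233.5), 184), (np.float64(273.5), 184), (np.float64(233.5), 185), (np.float64(274.5), 185), (np.float64(232.5), 186), (np.float64(274.5), 186), (np.float64(232.5), 187), (np.float64(274.5), 187), (np.float64(231.5), 188), (np.float64(275.5), 188), (np.float64(231.5), 189), (np.float64(275.5), 189), (np.float64(231.5), 190), (np.float64(276.5), 190), (np.float64(231.5), 191), (np.float64(276.5), 191)]
foot 18 (array([ 539.8, -174.1]), np.float64(0.2748083187528578))
foot 30 (array([ 541.9, -171.9]), np.float64(0.2977126670862889))
```

View pics/w1c.png

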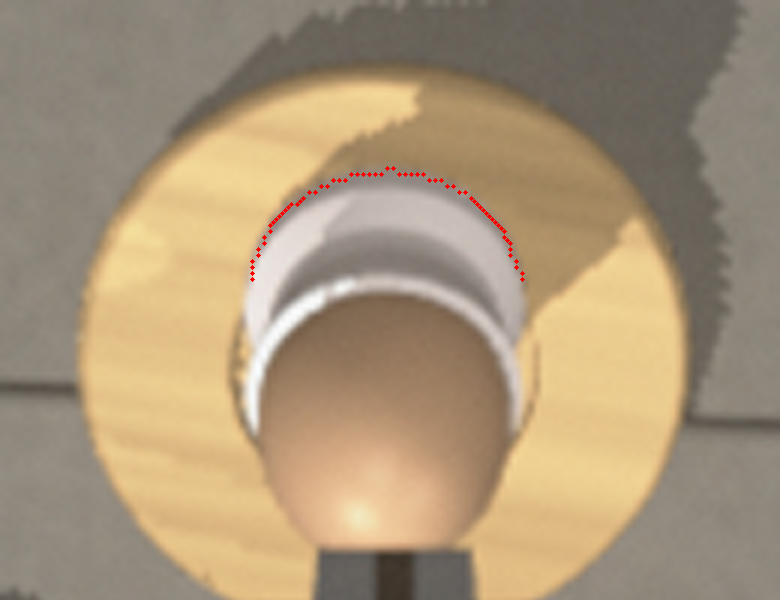

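>>> play_rows([
  [[0.4, 0.6, 0, -2.8, 2.5, 0, 1], [0.4, 0.6, 0, -2.8, 2.5, 0, 1], [0.4, 0.5, 0, -2.8, 2.5, 0, 1], [0.1, 0.1, 0, -2.8, 2.5, 0, 1], [0, 0, -3, 0, 0, 0, 1], [0, 0, -4, 0, 0, 0, 1], [0, 0, -4, 0, 0, 0, 1], [0, 0, -3, 0, 0, 0, 1], [0, 0, -1.5, 0, 0, 0, 1], [0, 0, -1, 0, 0, 0, 1], [0, 0, -0.5, 0, 0, 0, 1], [0, 0, 0, 0, 0, 0, 1], [0, 0, 0, 0, 0, 0, 1]],
])

```text
clock: 4.5
eef_pos: [578.4, -131.3, 32.1]
tool_rot: [3.14, 0.261, 0.84]
force: [0.4, 1.1, -0.8]
width: -0.2
gripper_force: 0.0
```

```bash
python3 - <<'E'
from h import *
im,d=get_image("top");save("t2.png",im)
a=cv2.resize(im[175:255,225:335],None,fx=7,fy=7,interpolation=cv2.INTER_CUBIC);save("t2c.png",a)
s=ctrl.read_state();print(s["clock"],s["eef_pos"],s["tool_rot"],s["force"])
p=s["eef_pos"]-np.array([530.3,-184.3,0]);print("s,lat",p[0]*.669+p[1]*.743,-p[0]*.743+p[1]*.669)
E
```

```text
4.55 [ 578.34046256 -131.21748406   32.02556746] [3.14004746 0.26119042 0.83998873] [-0.26809952 -0.13989686 -0.18763991]
s,lat 71.5793787968698 -0.18186051407122505
```

View pics/t2c.png

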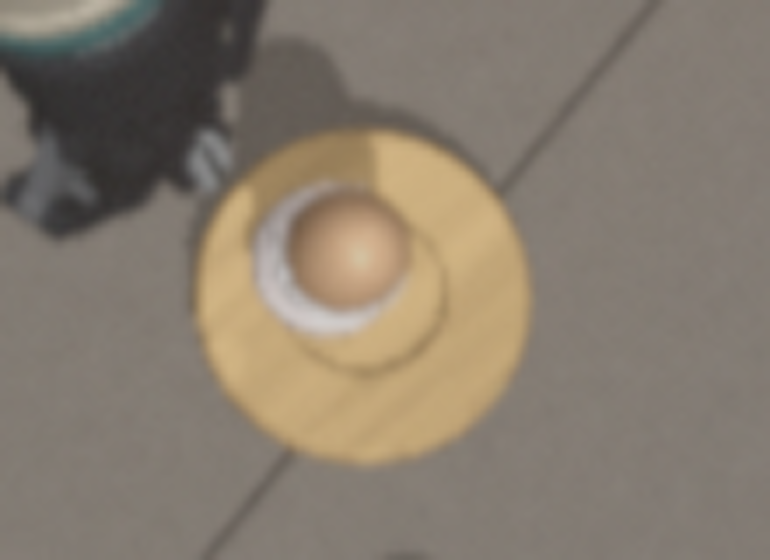

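Approach line is good (lateral −0.2 mm). Next I'll lower, close the gap, and nudge slowly.

>>> play_rows([
  [[0, 0, -0.5, 0, 0, 0, 1], [0, 0, -0.4, 0, 0, 0, 1], [0, 0, 0, 0, 0, 0, 1], [-0.27, -0.3, 0, 0, 0, 0, 1], [-0.27, -0.3, 0, 0, 0, 0, 1], [-0.2, -0.22, 0, 0, 0, 0, 1], [-0.07, -0.08, 0, 0, 0, 0, 1], [-0.07, -0.08, 0, 0, 0, 0, 1], [-0.07, -0.07, 0, 0, 0, 0, 1], [-0.07, -0.07, 0, 0, 0, 0, 1], [-0.07, -0.08, 0, 0, 0, 0, 1], [0, 0, 0, 0, 0, 0, 1]],
])

```text
clock: 6.05
eef_pos: [566.8, -143.3, 22.3]
tool_rot: [3.141, 0.262, 0.84]
force: [-0.2, -0.0, 0.1]
width: 0.2
gripper_force: 0.0
```

```bash
cat > chk.py <<'E'
from h import *
import sys
from scipy.optimize import least_squares
n=sys.argv[1]
im,d=get_image("top");a=cv2.resize(im[175:255,225:335],None,fx=7,fy=7,interpolation=cv2.INTER_CUBIC);save(n+".png",a)
s=ctrl.read_state();p=s["eef_pos"]-np.array([530.3,-184.3,0])
print(s["clock"],"s,lat,z",p[0]*.669+p[1]*.743,-p[0]*.743+p[1]*.669,p[2],s["force"])
hsv=cv2.cvtColor(im,cv2.COLOR_RGB2HSV);m=(hsv[...,1]<50)&(hsv[...,2]>140)
v,u=np.nonzero(m);k=(u>250)&(u<300)&(v>190)&(v<235);u,v=u[k],v[k]
print("white px",len(u),u.mean(),v.mean(),u.min(),u.max(),v.min(),v.max())
m=(hsv[...,0]<28)&(hsv[...,1]>60);v,u=np.nonzero(m);k=(u>245)&(u<315)&(v>185)&(v<250)
W=np.array([ray("top",q,18)[:2] for q in zip(u[k],v[k])],np.float32);print("stand",cv2.minEnclosingCircle(W))
for r in place_of("egg_a_center","top")[:1]:print("egg",r["pixel"],ray("top",r["pixel"],63))
E
python3 chk.py t3
```

```text
6.1 s,lat,z 55.04714773773808 0.2922329665957051 22.319318303442206 [-1.09752134 -0.38307648  0.1475287 ]
white px 131 266.8702290076336 214.38931297709922 259 279 202 222
stand ((530.0346069335938, -184.60687255859375), 61.42860412597656)
egg [272.7, 212.8] [ 532.29200519 -173.81210538   63.        ]
```

>>> play_rows([
  [[-0.07, -0.07, 0, 0, 0, 0, 1], [-0.07, -0.08, 0, 0, 0, 0, 1], [-0.06, -0.07, 0, 0, 0, 0, 1], [-0.07, -0.07, 0, 0, 0, 0, 1], [-0.07, -0.08, 0, 0, 0, 0, 1], [-0.06, -0.07, 0, 0, 0, 0, 1], [-0.07, -0.07, 0, 0, 0, 0, 1], [-0.07, -0.08, 0, 0, 0, 0, 1], [0, 0, 0, 0, 0, 0, 1]],
])

```text
clock: 7.28
eef_pos: [561.4, -149.2, 22.3]
tool_rot: [3.141, 0.262, 0.84]
force: [-0.6, -0.4, -0.2]
width: 0.2
gripper_force: 0.2
```

```bash
python3 chk.py t4
```

```text
7.325 s,lat,z 46.878754899413764 0.39339845833884013 22.339190858047463 [ 0.16075179 -0.58687561 -0.63670439]
white px 124 268.86290322580646 216.18548387096774 263 281 203 223
stand ((530.1572875976562, -184.34872436523438), 61.40426254272461)
egg [275.4, 211.0] [ 535.92413227 -180.64256401   63.        ]
```

View pics/t4.png

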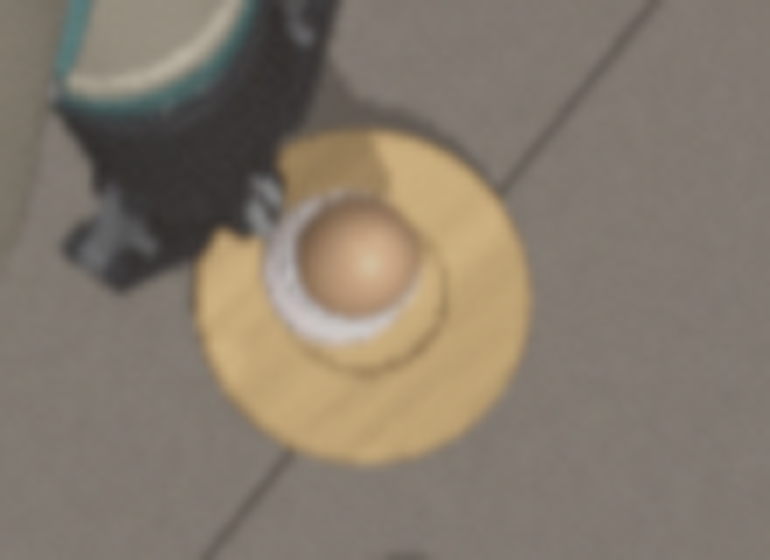

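The cup is moving along the line and the stand hasn't shifted. I'll continue.

>>> play_rows([
  [[-0.07, -0.07, 0, 0, 0, 0, 1], [-0.07, -0.08, 0, 0, 0, 0, 1], [-0.06, -0.07, 0, 0, 0, 0, 1], [-0.07, -0.07, 0, 0, 0, 0, 1], [-0.07, -0.08, 0, 0, 0, 0, 1], [-0.06, -0.07, 0, 0, 0, 0, 1], [-0.07, -0.07, 0, 0, 0, 0, 1], [0, 0, 0, 0, 0, 0, 1]],
])

```text
clock: 8.38
eef_pos: [556.6, -154.3, 22.3]
tool_rot: [3.141, 0.262, 0.84]
force: [0.5, 0.7, -0.5]
width: -0.3
gripper_force: 0.2
```

```bash
python3 chk.py t5
```

```text
8.425 s,lat,z 39.867572913911445 0.4961422355936378 22.32427244031918 [-0.15606787 -0.24696518  0.48766953]
white px 121 271.54545454545456 218.3305785123967 265 284 205 225
stand ((530.1572875976562, -184.34872436523438), 61.40426254272461)
egg [276.9, 214.9] [ 526.31240183 -183.08179723   63.        ]
```

View pics/t5.png

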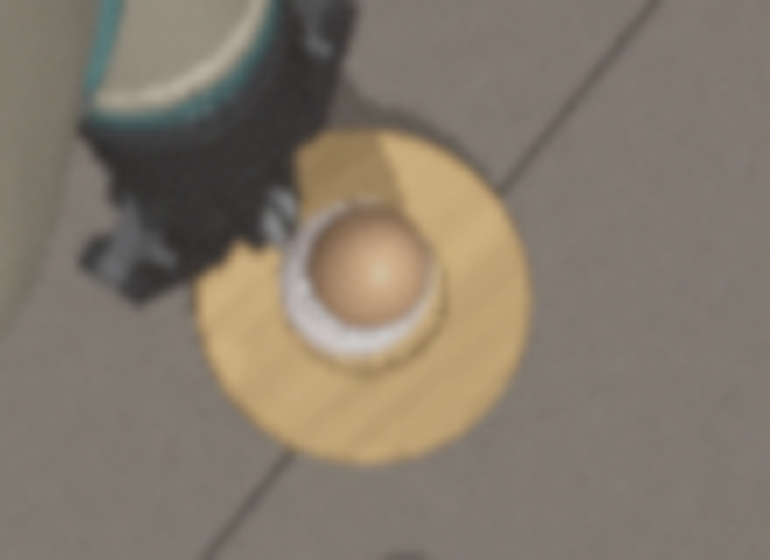

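The foot is about 4 mm from centred, on line. A few more slow rows should do it.

>>> play_rows([
  [[-0.06, -0.07, 0, 0, 0, 0, 1], [-0.06, -0.07, 0, 0, 0, 0, 1], [-0.06, -0.07, 0, 0, 0, 0, 1], [0, 0, 0, 0, 0, 0, 1], [0, 0, 0, 0, 0, 0, 1]],
])

```text
clock: 9.1
eef_pos: [554.8, -156.4, 22.4]
tool_rot: [3.141, 0.262, 0.84]
force: [0.2, 0.0, 0.2]
width: -0.2
gripper_force: 0.0
```

```bash
python3 chk.py t6
```

```text
9.15 s,lat,z 37.16317597175414 0.4247661468337398 22.344106295117097 [-0.18025313 -0.10232037 -0.46934312]
white px 130 274.60769230769233 220.13846153846154 266 286 210 226
stand ((530.1572875976562, -184.34872436523438), 61.40426254272461)
egg [277.0, 217.6] [ 519.90908046 -182.56860409   63.        ]
```

View pics/t6.png

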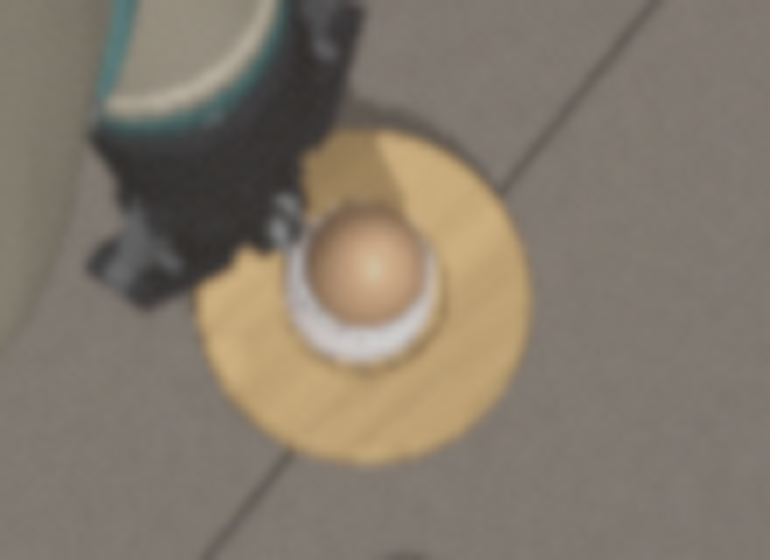

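The foot looks centred, but the egg appears to lean. I'll back the finger off and rise, then inspect with the wrist camera.

>>> play_rows([
  [[0.07, 0.07, 0, 0, 0, 0, 1], [0.13, 0.15, 0, 0, 0, 0, 1], [0.3, 0.3, 0, 0, 0, 0, 1], [0.6, 0.7, 0, 0, 0, 0, 1], [1.0, 1.2, 0, 0, 0, 0, 1], [1.0, 1.0, 1, 0, 0, 0, 1], [1.0, 1.0, 2, 0, 0, 0, 1], [0, 0, 3, 0, 0, 0, 1], [0, 0, 3, 0, 0, 0, 1], [0, 0, 2, 0, 0, 0, 1], [0, 0, 0, 0, 0, 0, 1], [0, 0, 0, 0, 0, 0, 1]],
])

```text
clock: 10.7
eef_pos: [595.4, -111.7, 131.3]
tool_rot: [-3.141, 0.263, 0.841]
force: [0.0, -0.0, 0.6]
width: 0.3
gripper_force: 0.0
```

```bash
python3 chk.py t7; python3 - <<'E'
from h import *
t,_=get_image("top");w,d=get_image("wrist");sc,_=get_image("scene")
K,T=wcal();np.savez("w2.npz",K=K,T=T,im=w,d=d)
r=lambda a,h:cv2.resize(a,(400,h),interpolation=cv2.INTER_CUBIC)
A=np.vstack([r(t[195:240,248:308],300),r(t[230:275,162:222],300)])
c=T[:3,:3].T@(np.array([530,-184,25])-T[:3,3]);q=K@c/c[2];u,v=int(q[0]),int(q[1]);print(u,v)
B=np.vstack([r(w[max(0,v-65):v+65,u-87:u+87],300),r(sc[180:234,240:312],300)])
save("cmp.png",np.hstack([A,B]))
E
```

```text
10.75 s,lat,z 97.25556966602153 0.2835179609690286 131.0670749430895 [ 0.46660599 -0.48584186 -0.60810074]
white px 276 274.17391304347825 214.54347826086956 251 299 191 234
stand ((529.4198608398438, -185.42584228515625), 61.32190704345703)
egg [276.1, 215.2] [ 525.79325022 -181.12478145   63.        ]
254 243
```

View pics/cmp.png

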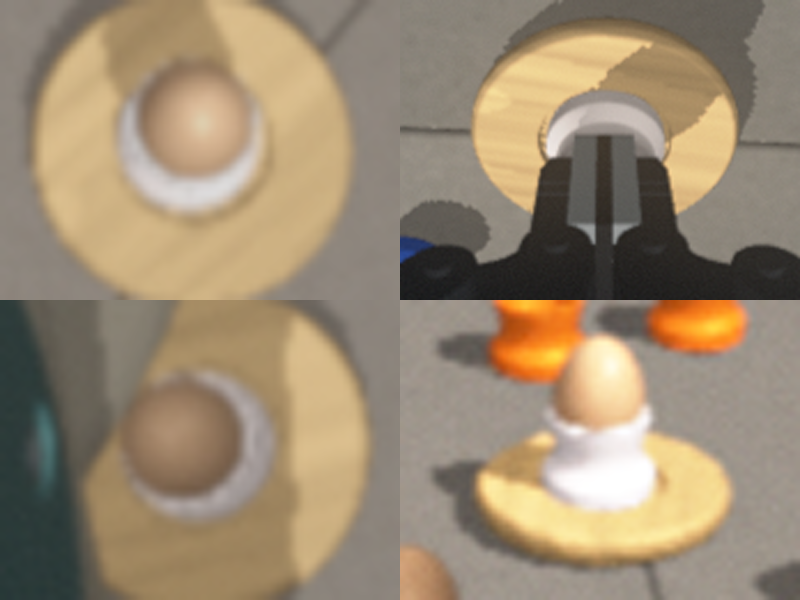

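The foot looks nearly in, but this view can't tell whether it's seated. I'll measure the height of the foot's upper face from the wrist depth.

```bash
python3 - <<'E'
from h import *
np.set_printoptions(precision=1,suppress=True,linewidth=200)
for n,dz in(("w1",0),("w2",0)):
    f=np.load(n+".npz");K,T,im,d=f["K"],f["T"],f["im"],f["d"]
    v,u=np.indices(d.shape);C=np.stack([u*d,v*d,d],-1)@np.linalg.inv(K).T;P=C@T[:3,:3].T+T[:3,3]
    h=cv2.cvtColor(im,cv2.COLOR_RGB2HSV);r=np.hypot(P[...,0]-530.3,P[...,1]+184.3)
    wood=(h[...,1]>80)&(r<58)&(r>33)&(abs(P[...,2]-18)<8);print(n,"shoulder z",np.median(P[wood][:,2]),P[wood][:,2].std())
    wh=(h[...,1]<60)&(h[...,2]>100)&(r<50)&(P[...,2]>12)&(P[...,2]<75)
    Q=P[wh]-[530.3,-184.3,0];s=Q[:,0]*.669+Q[:,1]*.743;l=-Q[:,0]*.743+Q[:,1]*.669
    for a in np.arange(14,48,3):
        row=[]
        for b in(-24,-14,-5,5,14):
            k=(s>=a)&(s<a+3)&(l>=b)&(l<b+10);row.append(np.median(Q[k,2]) if k.sum()>2 else np.nan)
        print(a,np.array(row))
E
```

```text
w1 shoulder z 17.71827777836964 0.7908659961823052
14 [57.9  nan  nan  nan 34.4]
17 [35.   nan  nan  nan 47.2]
20 [38.3  nan  nan  nan 38.1]
23 [40.8  nan  nan 60.  38.6]
26 [36.8 59.   nan 56.1 36.4]
29 [32.1 52.8 60.7 49.2 32.9]
32 [31.4 40.2 47.4 37.1 30.4]
35 [27.8 33.6 35.8 32.8 26.2]
38 [ nan 28.5 31.7 28.2  nan]
41 [ nan  nan 26.2  nan  nan]
44 [nan nan nan nan nan]
47 [nan nan nan nan nan]
w2 shoulder z 18.11769127735107 0.7345569806275939
14 [29.5  nan  nan 34.7 28.9]
17 [28.3 35.2  nan 32.5 25.5]
20 [23.7 31.3 34.1 28.3 22.3]
23 [20.5 25.9 28.6 23.   nan]
26 [ nan 21.3 22.  20.2  nan]
29 [nan nan nan nan nan]
32 [nan nan nan nan nan]
35 [nan nan nan nan nan]
38 [nan nan nan nan nan]
41 [nan nan nan nan nan]
44 [nan nan nan nan nan]
47 [nan nan nan nan nan]
```

The parallax of the egg against the foot now matches a level cup. I'll confirm by comparing it with cup_b in one clear wrist view from higher up.

>>> play_rows([
  [[0, 0, 2, 2.8, -2.5, 0, 1], [0.5, 1, 3, 2.8, -2.5, 0, 1], [1, 1.5, 3, 2.8, -2.5, 0, 1], [1, 1.5, 3, 2.8, -2.5, 0, 1], [0, 0, 1, 0, 0, 0, 1], [0, 0, 0, 0, 0, 0, 1], [0, 0, 0, 0, 0, 0, 1]],
])

```text
clock: 11.82
eef_pos: [620.0, -72.2, 250.6]
tool_rot: [-3.139, 0.003, 0.84]
force: [-0.1, 0.0, -0.1]
width: 0.1
gripper_force: 0.0
```

```bash
python3 - <<'E'
from h import *
np.set_printoptions(precision=1,suppress=True,linewidth=200)
s=ctrl.read_state();print(s["clock"],s["eef_pos"],s["tool_rot"])
K,T=wcal();im,d=get_image("wrist");np.savez("w3.npz",K=K,T=T,im=im,d=d)
v,u=np.indices(d.shape);C=np.stack([u*d,v*d,d],-1)@np.linalg.inv(K).T;P=C@T[:3,:3].T+T[:3,3]
h=cv2.cvtColor(im,cv2.COLOR_RGB2HSV)
crops=[]
for n,c in(("a",(530.3,-184.3)),("b",(464,27))):
    c=np.array(c)
    for _ in range(3):
        r=np.hypot(P[...,0]-c[0],P[...,1]-c[1]);wd=(h[...,1]>80)&(h[...,2]>80)&(r<75)&(abs(P[...,2]-18)<5)
        c=np.array(cv2.minEnclosingCircle(P[wd][:,:2].astype(np.float32))[0])
    r=np.hypot(P[...,0]-c[0],P[...,1]-c[1])
    egg=(r<45)&(P[...,2]>65)&(P[...,2]<110);z0=np.median(P[wd][:,2])
    wh=(h[...,1]<60)&(h[...,2]>95)&(r<45)&(P[...,2]>40)&(P[...,2]<66)
    print(n,"stand",c,wd.sum(),"shoulder",z0,"egg top",np.percentile(P[egg][:,2],98) if egg.any() else 0,"at",P[egg][P[egg][:,2]>np.percentile(P[egg][:,2],90)].mean(0)-[*c,0])
    W=P[wh]-[*c,0];print(" rim z pct",np.percentile(W[:,2],[50,90,97]))
    X=T[:3,:3].T@(np.array([*c,30])-T[:3,3]);q=K@X/X[2];a,b=int(q[0]),int(q[1]);print(" px",a,b)
    a=np.clip(a,50,461);b=np.clip(b,50,333);crops.append(cv2.resize(im[b-50:b+50,a-50:a+50],(400,400),interpolation=cv2.INTER_CUBIC))
save("ab.png",np.hstack(crops))
E
```

```text
11.825 [620.  -72.2 250.6] [-3.1  0.   0.8]Traceback (most recent call last):
  File "<stdin>", line 16, in <module>
    return _quantile_unchecked(
        a, q, axis, out, overwrite_input, method, keepdims, weights)
    return _ureduce(a,
                    func=_quantile_ureduce_func,
    ...<5 lines>...
                    overwrite_input=overwrite_input,
                    method=method)
    r = func(a, **kwargs)
    result = _quantile(arr,
                       quantiles=q,
    ...<2 lines>...
                       out=out,
                       weights=wgt)
    slices_having_nans = np.isnan(arr[-1, ...])
                                  ~~~^^^^^^^^^
IndexError: index -1 is out of bounds for axis 0 with size 0
```

>>> play_rows([
  [[-2, -2.4, 0, 0, 0, 0, 1], [-2, -2.4, 0, 0, 0, 0, 1], [-2, -2.4, 0, 0, 0, 0, 1], [-2, -2.4, 0, 0, 0, 0, 1], [-0.7, -0.1, 0, 0, 0, 0, 1], [0, 0, 0, 0, 0, 0, 1], [0, 0, 0, 0, 0, 0, 1]],
])

```text
clock: 12.75
eef_pos: [534.9, -167.5, 252.1]
tool_rot: [-3.141, -0.001, 0.842]
force: [0.6, 0.5, 0.3]
width: 0.1
gripper_force: 0.0
```

```bash
cat > m.py <<'E'
from h import *
np.set_printoptions(precision=1,suppress=True,linewidth=200)
s=ctrl.read_state();print(s["clock"],s["eef_pos"])
K,T=wcal();im,d=get_image("wrist");np.savez("w4.npz",K=K,T=T,im=im,d=d)
v,u=np.indices(d.shape);C=np.stack([u*d,v*d,d],-1)@np.linalg.inv(K).T;P=C@T[:3,:3].T+T[:3,3]
h=cv2.cvtColor(im,cv2.COLOR_RGB2HSV);ok=d>0
for n,c in(("a",(530.3,-184.3)),("b",(464,27))):
    c=np.array(c)
    for _ in range(3):
        r=np.hypot(P[...,0]-c[0],P[...,1]-c[1]);wd=(h[...,1]>80)&(h[...,2]>60)&(r<72)&(abs(P[...,2]-18)<5)
        if wd.sum()<50:break
        c=np.array(cv2.minEnclosingCircle(P[wd][:,:2].astype(np.float32))[0])
    print(n,"stand",c,wd.sum(),np.median(P[wd][:,2]))
    r=np.hypot(P[...,0]-c[0],P[...,1]-c[1])
    egg=(r<45)&(P[...,2]>65)&(P[...,2]<110)&(h[...,1]>60)
    if egg.sum()>20:
        E=P[egg];top=E[E[:,2]>np.percentile(E[:,2],85)];print(" egg",egg.sum(),"top z",np.percentile(E[:,2],97),"at",top.mean(0)[:2]-c)
    wh=(h[...,1]<60)&(h[...,2]>80)&(r<35)&(P[...,2]>12)&(P[...,2]<70)
    if wh.sum()>20:
        Q=P[wh]-[*c,0]; print(" white",wh.sum(),"z pct 50 90 98",np.percentile(Q[:,2],[50,90,98]))
        hi=Q[Q[:,2]>np.percentile(Q[:,2],98)-5];A=np.c_[hi[:,:2],np.ones(len(hi))];print(" rim plane",np.linalg.lstsq(A,hi[:,2],rcond=None)[0]*[57.3,57.3,1],"ctr",hi.mean(0),cv2.minEnclosingCircle(hi[:,:2].astype(np.float32)))
        lo=Q[Q[:,2]<30]
        if len(lo)>5:print(" foot r max",np.percentile(np.hypot(*lo[:,:2].T),95))
E
python3 m.py
```

```text
12.75 [ 534.9 -167.5  252.1]
a stand [ 529.5 -185. ] 4826 17.696063706422706
 egg 1033 top z 89.85979765475567 at [2.1 1.4]
 white 497 z pct 50 90 98 [29.5 54.3 61.7]
 rim plane [-16.8 -27.   68. ] ctr [11.5  1.7 63.8] ((2.7997500896453857, 2.1872408390045166), 20.974376678466797)
 foot r max 28.062232255405263
b stand [464.6  27.1] 5882 17.612193360798017
 egg 1587 top z 90.6129702203912 at [-0.5 -0. ]
 white 1043 z pct 50 90 98 [30.6 54.1 57.5]
 rim plane [-4.1  1.5 55.3] ctr [ 7.9 -9.3 54.5] ((-0.8050635457038879, 0.4798608422279358), 23.567602157592773)
 foot r max 25.580224847458027
```

Egg tops (89.9 vs 90.6 mm) and the 90th-percentile white height near the rim (54.3 vs 54.1) match the properly seated cup. One last check on saved data: foot profile around each cup's own axis.

```bash
python3 - <<'E'
from h import *
np.set_printoptions(precision=1,suppress=True,linewidth=200)
f=np.load("w4.npz");K,T,im,d=f["K"],f["T"],f["im"],f["d"]
v,u=np.indices(d.shape);C=np.stack([u*d,v*d,d],-1)@np.linalg.inv(K).T;P=C@T[:3,:3].T+T[:3,3]
h=cv2.cvtColor(im,cv2.COLOR_RGB2HSV)
for n,c in(("a",(531.6,-183.6)),("b",(464.4,27.1))):
    Q=P-[*c,0];r=np.hypot(Q[...,0],Q[...,1]);ang=np.degrees(np.arctan2(Q[...,1],Q[...,0]))
    wh=(h[...,1]<60)&(h[...,2]>80)&(r<32)
    for a in range(-180,180,30):
        print(n,a,[(round(float(np.median(Q[k][:,2])),1),int(k.sum())) if (k:=wh&(ang>=a)&(ang<a+30)&(r>=q)&(r<q+2)).sum()>2 else '-' for q in range(18,32,2)])
    e=(h[...,1]>60)&(r<30)&(Q[...,2]>60)&(Q[...,2]<100);E=P[e];E=E[E[:,2]>72]
    A=np.c_[E[:,0]**2*0+1,E[:,:2],(E[:,:2]**2).sum(1)];k=np.linalg.lstsq(A,E[:,2],rcond=None)[0];print(n,"egg apex",-k[1:3]/2/k[3]-c)
E
```

```text
a -180 ['-', '-', '-', '-', '-', '-', '-']
a -150 ['-', '-', '-', '-', '-', '-', '-']
a -120 ['-', '-', '-', '-', '-', '-', '-']
a -90 ['-', '-', '-', '-', '-', '-', '-']
a -60 ['-', (69.1, 6), (53.5, 10), (25.7, 4), '-', (306.3, 3), '-']
a -30 ['-', (53.7, 19), (52.3, 24), (25.3, 18), '-', '-', (320.7, 3)]
a 0 ['-', (34.1, 29), (29.2, 29), (24.6, 28), '-', (315.7, 5), (317.8, 3)]
a 30 ['-', (53.1, 53), (53.0, 53), (272.9, 281), '-', '-', '-']
a 60 ['-', (33.1, 34), (54.1, 55), (274.2, 208), (276.6, 326), (274.4, 83), '-']
a 90 ['-', (53.2, 22), (29.3, 31), (24.8, 24), '-', '-', '-']
a 120 ['-', (54.1, 10), (52.9, 18), (25.8, 15), '-', '-', '-']
a 150 ['-', '-', (54.0, 6), '-', '-', '-', '-']
a egg apex [-0.1 -0.2]
b -180 ['-', '-', '-', '-', '-', '-', '-']
b -150 ['-', (53.8, 21), (52.6, 29), (25.3, 16), '-', '-', '-']
b -120 ['-', (41.5, 60), (29.1, 46), (24.5, 28), '-', '-', '-']
b -90 [(34.7, 27), (42.2, 74), (30.2, 56), (23.3, 42), '-', '-', '-']
b -60 [(35.1, 35), (43.5, 88), (28.1, 49), (22.3, 48), '-', '-', '-']
b -30 [(34.8, 28), (43.8, 70), (28.2, 58), (22.5, 43), '-', '-', '-']
b 0 [(34.7, 8), (32.6, 54), (28.7, 46), (23.5, 33), '-', '-', '-']
b 30 ['-', (53.2, 15), (28.6, 29), (25.0, 16), (14.3, 5), '-', '-']
b 60 ['-', '-', '-', '-', '-', (15.0, 4), '-']
b 90 ['-', '-', '-', '-', '-', '-', '-']
b 120 ['-', '-', '-', '-', '-', '-', '-']
b 150 ['-', '-', '-', '-', '-', '-', '-']
b egg apex [-0.8  0.7]
```

Foot height, rim height and egg apex all match the seated cup, and the cup is level all round. The robot is clear at 252 mm, so I'm handing in.

```bash
python3 -c "
from h import *
print(workorder.finish_job())"
```

```text
the job is handed in; nothing more can be done
None
```

The job is handed in: cup_a now stands level in its well with the egg in it (foot, rim and egg heights match cup_b within about 1 mm), stand_a moved less than 1 mm as measured, cup_b measured level in its place, and the arm touched nothing else.

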